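Pick out the loaded sander canister by weight and hold it in the blow-off jet

ROBOT

A 6-joint arm with a two-finger parallel gripper is mounted at the origin on the work surface. World frame = base frame: x ahead of the robot, y to its left, z up, the work surface at z = 0. Lengths are in m, angles in rad, forces in N, time in s.
With the tool pointing down it reaches from about 0.3 to 1 m from the base axis. Payload 5.1 kg.
Tool frame: the origin (TCP) lies on the centre line of the jaws, within the pads' length; the fingertips stand 14 mm ahead of it and the grasp point (between the pads) lies 5 mm behind it; z points along the fingers, y is the direction in which the jaws open and shut (so a half turn about z gives the same grasp; the last joint's range is limited). The gripper opens to 95 mm and grips with 3 to 60 N. Pads are 20 mm wide; open, the fingers measure 119 mm over their backs; the gripper's body (75 mm by 180 mm) begins 59 mm behind the grasp point.
Start: joints at [-1.226, 0.124, 1.65, -0, 1.367, -0.083], TCP at [0.27, -0.591, 0.229] pointing down, gripper open.
Joint ranges: [-2.61, 2.61], [-1.02, 2.33], [0.03, 2.71], [-1.35, 4.49], [0.32, 2.68], [-2.91, 2.91]. Speed limits (rad/s): [2.57, 2.57, 3.14, 3.14, 3.14, 3.14].

INTERFACE

Orientations are given as [roll, pitch, yaw] about the fixed x, y, z axes, in that order (R = Rz(yaw) Ry(pitch) Rx(roll)).
In Python, from rig import r gives the robot as it stands.
- The arm moves only by the tool carry_out, never from a script. Its argument "commands" is a list of rows, each an object with "delta_rot": the turn, a rotation vector about the tool's x, y, z in degrees, a list of three; "travel": the shift along the tool's x, y, z in mm, a list of three; "fingers": the closure in counts, from 0 (fully open) to 255 (shut). In form: [{"delta_rot": [ax, ay, az], "travel": [dx, dy, dz], "fingers": fingers}, ...]. A call has 1 to 12 rows; each row shifts and turns the commanded pose from where the row before left it, along the tool's axes as they then stand; what a row does not reach is not made up. A row lasts 1/8 s, in which the tool goes at most 62.5 mm and 10.7 degrees, less where a joint would pass 70% of its speed; a pose out of reach is approached as far as the arm can. A call is refused whole if a number of a shift passes 62.5 or a number of a turn 10.7, either way. A call with a gripper value outside its range is refused whole. The fingers move at their own pace and stop on an object; "grip_force" is the grip in N (left out, the last holds). Time passes only in rows, so rows that do not move let the fingers close. It gives the time, the measured TCP pose, the force and the opening at its end, in the units of the state.
- r.get_obs(): the state, without advancing time (a new reading comes with each control period).
- r.snapshot(name): name is "scene" or "top" or "wrist"; returns a dict with "color" (420x560x3 uint8, red, green, blue), "camera_matrix" (3x3 intrinsics, pixels), "origin" and "attitude" of the camera in the world. Camera axes: x right, y down, z forward; pixel columns grow to the right and rows downward; lengths in m; the calibration is good to about 2 mm. A picture is of the moment at which its call begins. There is no depth.
- r.sign_off(): hands the job in, once; it reports no verdict.
The state is a dict: "time": time; "qpos": joint angles; "dq": joint speeds; "tau": joint torques, N m; "position": TCP position; "tool_rot": TCP orientation; "wrist_force": force on the tool from outside, world axes, zero at the start; "ft_torque": the same for the moment, N m; "finger_gap": finger opening in m.
Only numpy, scipy, OpenCV 4.12 (cv2) and the standard library are available. Lean on these libraries where they do the work, as an engineer would, in place of code of your own. Each camera call takes 0.05 s, during which the arm holds its last target.

TASK

Clean the clogged sander canister at the blow-off station: first set the air valve half open (lever at 45 degrees) and let go of it. Then lift the two look-alike dust canisters in turn to feel which one is heavier (that one is full of dust), stand the lighter one back upright where it stood, and hold the heavier one by its top knob, upright over the dust hopper, with the middle of its pleated paper straight in front of the air nozzle and about 3 cm clear of it. Finish while still holding it there, touching nothing else with it, and leave the other things on the bench where they are.

Things in the scene. Friction and masses are not known exactly. Their poses are not given: they have to be found in the camera images.
- air_station: Fixed blow-off station on a plywood board 18 mm thick (station x -100..+150, y -265..+255 mm). Origin on the bench under the pipe, z up, y along the pipe. The 21 mm steel pipe (x 0, axis 73 mm above the bench) runs from y +215 to -30 mm; ball valve at y +120, pressure gauge at y +30 (top at 137 mm), riser at y -30 up to the nozzle elbow (30 mm thick, top at 170 mm).
- hopper_rim (a point): Centre of the mouth of the grey open-topped dust hopper, 160 x 160 mm, 3 mm walls, rim 78 mm above the bench, at station x 0, y -165 mm. A hose spigot leaves it low down to station +x.
- nozzle_tip (a point): Mouth of the brass air nozzle (19 mm thick, level), 155 mm above the bench at station x 0, y -85 mm, at the edge of the hopper; axes parallel to the station's. It blows along station -y, across the hopper's mouth.
- valve_pivot (a point): On the vertical turning axis of the valve lever, at the lever's height, 109 mm above the bench (station x 0, y +120 mm).
- lever_grip (a point): Middle of the lever's black sleeve, 73 mm from the turning axis. The sleeve is level, 109 mm above the bench, 62 mm long, 16 mm wide, 11 mm thick; it can be pinched across its width from above. Beneath it are only the pipe (top at 84 mm) and, near the axis, the valve body.
- valve_lever (a joint): Lever angle, rad. 0 = shut: square across the pipe, pointing to station -x (towards the robot). pi/2 = fully open: along the pipe, pointing to station +y. It opens clockwise seen from above; half open is pi/4. Stops at both ends; friction of about 0.2 N m (3 N at the sleeve) keeps it where it is left.
- canister_a_center (a point): One of two look-alike dust canisters, open end down; point on its axis half-way up, z up. 130 mm tall: black foot ring 68 mm across; pleated paper 64 mm across, 12 to 86 mm up (its middle 16 mm below this point); black cap 68 mm across up to 97 mm; black round grip knob 40 mm across, 97 to 130 mm up. Each weighs 0.1 to 0.42 kg; the two differ by 0.14 kg or more.
- canister_b_center (a point): The other canister: same shape, size and look, point at the same place. Either may stand nearer the robot.
- sander: Bystander: round grey palm sander, 125 mm pad, 130 mm tall, dust spout to one side; origin under its pad.
- tape_roll: Bystander: roll of masking tape lying flat, 100 mm across, 36 mm tall; origin under its centre.
- sanding_block: Bystander: cork sanding block 125 x 66 x 36 mm; origin under its centre.
- table: The white bench top, top face at height 0.

How it is judged:
On the way, in this order (a step that is already met when the one before it is completed fails the run):
1. the air valve stands half open and has been let go (value of joint valve_lever between 0.655 and 0.915 rad and contact force between each of the arm, the fingers and air_station below 0.3 N), for 0.2 s.
2. the lighter canister is lifted clear of the bench in the fingers while the heavier stands (((height (world z) of canister_a_center above 0.08 m and contact force between the fingers and canister_a above 1 N and contact force between canister_a and table below 0.2 N and contact force between canister_a and air_station below 0.2 N and contact force between canister_b and table above 2.35 N) or (height (world z) of canister_b_center above 0.08 m and contact force between the fingers and canister_b above 1 N and contact force between canister_b and table below 0.2 N and contact force between canister_b and air_station below 0.2 N and contact force between canister_a and table above 2.35 N))), for 0.2 s.
At the end, for the whole second after the job is handed in: Lever within 7 deg of half open. Heavier canister held still by its knob, upright within 10 deg, touching only the fingers: paper 12 to 60 mm from the tip, 18 mm off its line, 20 mm off its height at most. Lighter upright within 50 mm of its place, let go. Bystanders moved under 30 mm (value of joint valve_lever between 0.655 and 0.915 rad and ((y of canister_a_center in the frame of nozzle_tip between -0.092 and -0.044 m and x of canister_a_center in the frame of nozzle_tip between -0.018 and 0.018 m and z of canister_a_center in the frame of nozzle_tip between -0.004 and 0.036 m and angle between canister_a_center's own z axis and vertical below 0.17 rad and linear speed of canister_a below 0.03 m/s and contact force between the fingers and canister_a above 1 N and z of the grasp point in the frame of canister_a_center above 0.022 m and contact force between canister_a and air_station below 0.2 N and contact force between canister_a and table below 0.2 N and contact force between each of canister_a, the fingers and canister_b below 0.2 N and distance of canister_b_center from where it was at the start of the episode below 0.05 m and angle between canister_b_center's own z axis and vertical below 0.1 rad and linear speed of canister_b below 0.02 m/s and contact force between canister_b and table between 0.5 and 2.35 N) or (y of canister_b_center in the frame of nozzle_tip between -0.092 and -0.044 m and x of canister_b_center in the frame of nozzle_tip between -0.018 and 0.018 m and z of canister_b_center in the frame of nozzle_tip between -0.004 and 0.036 m and angle between canister_b_center's own z axis and vertical below 0.17 rad and linear speed of canister_b below 0.03 m/s and contact force between the fingers and canister_b above 1 N and z of the grasp point in the frame of canister_b_center above 0.022 m and contact force between canister_b and air_station below 0.2 N and contact force between canister_b and table below 0.2 N and contact force between each of canister_b, the fingers and canister_a below 0.2 N and distance of canister_a_center from where it was at the start of the episode below 0.05 m and angle between canister_a_center's own z axis and vertical below 0.1 rad and linear speed of canister_a below 0.02 m/s and contact force between canister_a and table between 0.5 and 2.35 N)) and distance of each of sander, tape_roll, sanding_block from where it was at the start of the episode below 0.03 m); the arm keeps its last pose, push and grip.
It fails at once if a canister is tipped over (angle between any of canister_a_center, canister_b_center's own z axis and vertical above 0.7 rad).
It fails at once if a bystander (sander, tape roll, sanding block) is pushed more than 30 mm (distance of any of sander, tape_roll, sanding_block from where it was at the start of the episode above 0.03 m).
It also fails if it takes over 72 s, if anything falls off the work surface, if the arm or the gripper's body presses on something with over 40 N, if the wrist force passes 120 N, or if a joint passes its speed limit or range.

## Working session

There is one attempt and no reset: what is moved stays moved. The work goes in short steps, Python scripts to look and compute and a tool call to move; the robot and the scene stay as the last step left them, time stands still between calls to the robot, and variables do not carry over. Pictures are saved under pics/ and viewed, and the job is handed in when it is done.

Besides the shell and the picture viewer there is one more tool, called after "Emit:" by a JSON object that holds its "op" and its "data", one argument or row to a line. carry_out: Moves the arm, as the interface text tells. Its arguments: {"type":"object","properties":{"commands":{"type":"array"},"grip_force":{"type":"number"}},"required":["commands"]}

```bash
mkdir -p pics; ls; python3 - <<'E'
from rig import r
import cv2,numpy as np
print(r.get_obs())
for n in ["scene","top","wrist"]:
    s=r.snapshot(n); cv2.imwrite(f"pics/{n}0.png",s["color"][:,:,::-1]); print(n,s["camera_matrix"],s["origin"],s["attitude"])
    np.savez(f"pics/{n}0.npz",**s)
E
```

```text
pics
{'time': 0.0, 'qpos': array([-1.22558406e+00,  1.24520440e-01,  1.65164541e+00,  1.62593408e-05,
        1.36748435e+00, -8.26079761e-02]), 'dq': array([-0.00128592,  0.00044866,  0.00196202, -0.00048546,  0.00181269,
        0.00021509]), 'tau': array([ 9.35779135e-04, -4.17599702e+01, -3.59932923e+01,  7.74039980e-02,
        4.89701517e-02, -1.69333694e-04]), 'position': array([ 0.26944698, -0.59086369,  0.22739399]), 'tool_rot': array([-3.13954344e+00, -1.85639589e-04,  4.27816755e-01]), 'wrist_force': array([-0.19268667,  0.10193902,  0.33792986]), 'ft_torque': array([-0.04194598, -0.01831441, -0.03502362]), 'finger_gap': 0.09508334704915837}
scene [[423.76642552   0.         278.29601993]
 [  0.         423.76642552 206.94255678]
 [  0.           0.           1.        ]] [ 0.91266889 -0.45194939  0.92072977] [-2.50498391  0.01274766  0.83706635]
top [[526.96481373   0.         283.1714067 ]
 [  0.         526.96481373 202.2168799 ]
 [  0.           0.           1.        ]] [ 0.27414844 -0.02734402  1.47997816] [-2.99084066 -0.01040634 -1.57551112]
wrist [[315.00594302   0.         280.55996065]
 [  0.         315.00594302 211.33601844]
 [  0.           0.           1.        ]] [ 0.3469283  -0.55549585  0.38418984] [ 2.84217343e+00  1.66810788e-03 -1.14357021e+00]
```

View pics/scene0.png

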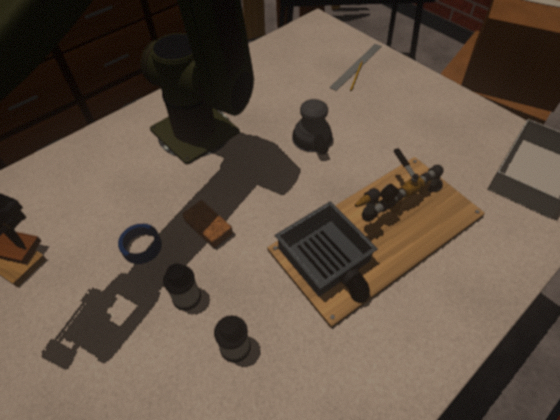

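View pics/top0.png

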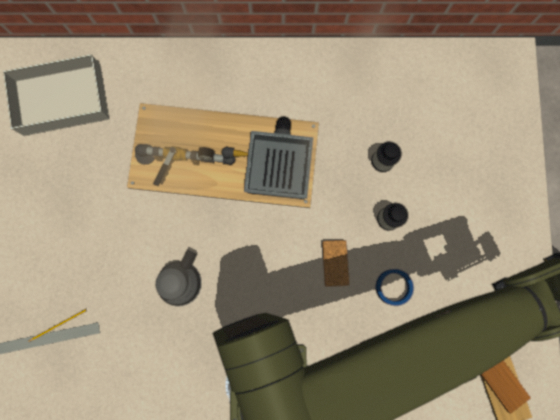

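View pics/wrist0.png

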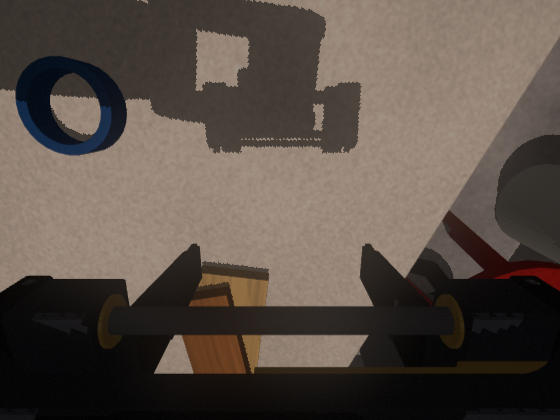

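The top view shows the station with the pipe at about (145..250,155), the lever from (172,152) to (158,183), and the hopper at (279,165). The canister knobs are at (391,152) and (397,212), the sander at (178,282), the block at (336,262) and the tape at (395,287). Next I enlarge these regions to measure them.

```bash
cat > h.py <<'E'
import numpy as np,cv2
from scipy.spatial.transform import Rotation as R
def load(n): return dict(np.load(f"pics/{n}.npz"))
def ray(s,u,v):
    d=R.from_euler('xyz',s["attitude"]).as_matrix()@np.linalg.inv(s["camera_matrix"])@np.array([u,v,1.]); return s["origin"],d
def plane(s,u,v,z):
    o,d=ray(s,u,v); return o+d*(z-o[2])/d[2]
def proj(s,p):
    c=R.from_euler('xyz',s["attitude"]).as_matrix().T@(np.asarray(p)-s["origin"]); q=s["camera_matrix"]@c; return q[:2]/q[2]
E
python3 - <<'E'
from h import *
t=load("top0");c=t["color"][:,:,::-1]
cv2.imwrite("pics/tA.png",cv2.resize(c[95:215,120:330],None,fx=3.8,fy=3.8,interpolation=cv2.INTER_CUBIC))
cv2.imwrite("pics/tB.png",cv2.resize(c[130:240,360:420],None,fx=5,fy=5,interpolation=cv2.INTER_CUBIC))
s=load("scene0");c=s["color"][:,:,::-1]
cv2.imwrite("pics/sA.png",cv2.resize(c[140:320,260:490],None,fx=3.3,fy=3.3,interpolation=cv2.INTER_CUBIC))
for u,v in [(141,103),(318,122),(310,207),(128,188)]: print(plane(t,u,v,.018))
E
```

```text
[0.78652237 0.36457995 0.018     ]
[ 0.72910309 -0.14483507  0.018     ]
[ 0.48236616 -0.11877129  0.018     ]
[0.5379281  0.39212145 0.018     ]
```

View pics/tA.png

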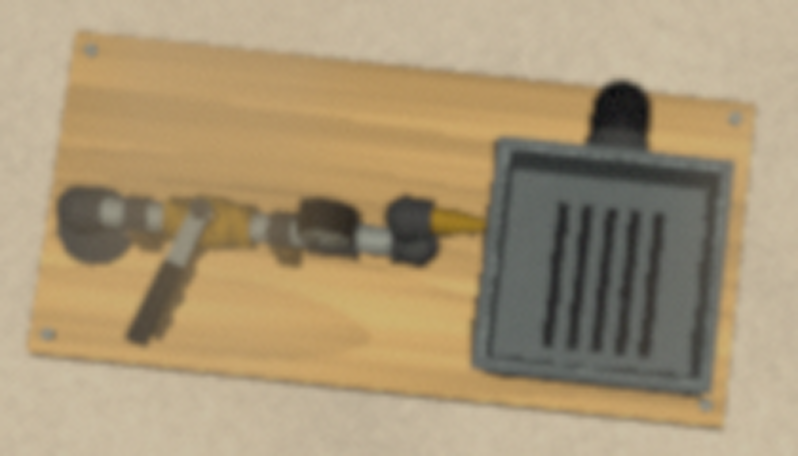

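View pics/tB.png

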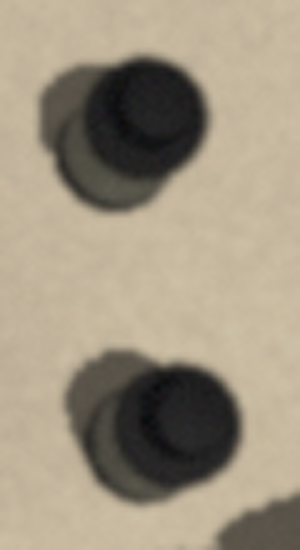

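View pics/sA.png

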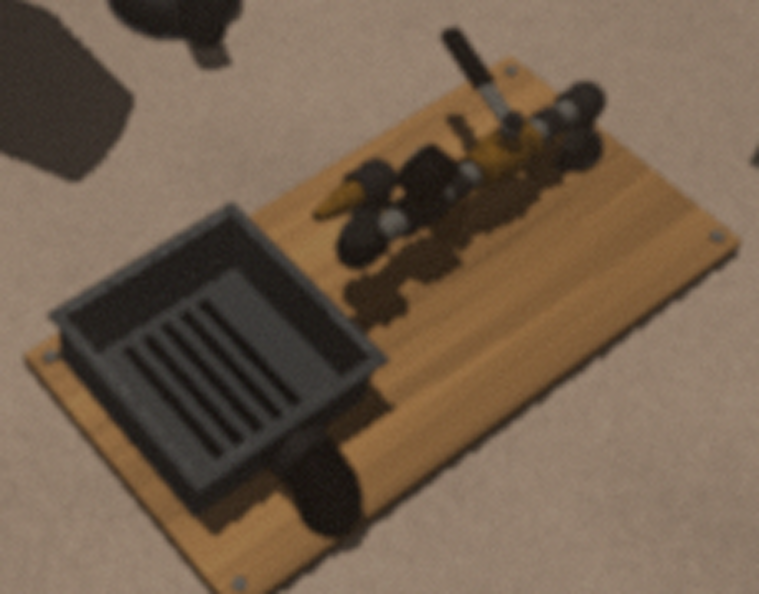

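```bash
cat >> h.py <<'E'
E
python3 - <<'E'
from h import *
from scipy.optimize import least_squares
t=load("top0");s=load("scene0")
A=lambda x,y:(x/3.8+120-.37,y/3.8+95-.37)
S=lambda x,y:(x/3.3+260-.35,y/3.3+140-.35)
B=lambda x,y:(x/5+360-.4,y/5+130-.4)
obs=[(t,A(78,32),(150,255)),(t,A(754,103),(150,-265)),(t,A(721,427),(-100,-265)),(t,A(29,353),(-100,255)),
(s,S(512,58),(-100,255)),(s,S(738,242),(150,255)),(s,S(25,357),(-100,-265))]
P=np.array([plane(c,*uv,.018)[:2] for c,uv,_ in obs]);Q=np.array([q for *_,q in obs])/1000
def T(p,q): 
    c,sn=np.cos(p[2]),np.sin(p[2]); return q@np.array([[c,sn],[-sn,c]])+p[:2]
for idx in ([0,1,2,3],[4,5,6],range(7)):
    f=least_squares(lambda p:(T(p,Q[list(idx)])-P[list(idx)]).ravel(),[.6,.1,0]);print(f.x,np.abs(f.fun).max())
p=f.x
for n,q in dict(pivot=(0,.12),tip=(0,-.085),hop=(0,-.165),gripshut=(-.073,.12)).items(): print(n,T(p,np.array(q)))
loc=lambda w:(w[:2]-p[:2])@np.array([[np.cos(p[2]),-np.sin(p[2])],[np.sin(p[2]),np.cos(p[2])]])
for n,c,uv,z in [("tip",t,A(486,224),.155),("pivot",t,A(202,206),.115),("leverend",t,A(138,338),.109),("sleevestart",t,A(180,263),.109),
 ("tipS",s,S(316,215),.150),("leverendS",s,S(453,32),.109),("pivotS",s,S(512,122),.115),("hopTL",t,A(498,140),.078),("hopBR",t,A(708,392),.078)]:
    w=plane(c,*uv,z);print(n,w,loc(w))
for n,c,uv,z in [("cA cap",t,B(147,118),.097),("A knob",t,B(166,102),.130),("cB cap",t,B(180,426),.097),("B knob",t,B(197,413),.130)]:
    print(n,plane(c,*uv,z))
E
```

```text
[ 0.61018645  0.13254027 -0.11053304] 0.0028167624951060677
[ 0.61152176  0.13168007 -0.11174571] 0.00428613118185206
[ 0.61077744  0.13218387 -0.11131721] 0.003567130121783446
pivot [0.62410793 0.25144114]
tip [0.601335   0.04770996]
hop [ 0.59244801 -0.03179489]
gripshut [0.55155975 0.25955053]
tip [0.60246244 0.04920968 0.155     ] [ 0.00095386 -0.08338432]
pivot [0.62570003 0.24989391 0.115     ] [0.00175412 0.11863921]
leverend [0.5331557  0.29295176 0.109     ] [-0.0950006   0.15115004]
sleevestart [0.58636546 0.26535798 0.109     ] [-0.03905485  0.12963798]
tipS [0.59653995 0.05493952 0.15      ] [-0.00556849 -0.07834787]
leverendS [0.53138499 0.29889029 0.109     ] [-0.09742005  0.15685511]
pivotS [0.62321435 0.25169807 0.115     ] [-0.00091659  0.12015607]
hopTL [0.68377999 0.04533331 0.078     ] [ 0.08219872 -0.07820334]
hopBR [ 0.49893968 -0.10439347  0.078     ] [-0.08486477 -0.24753685]
cA cap [ 0.61706337 -0.32895097  0.097     ]
A knob [ 0.6175157  -0.33209854  0.13      ]
cB cap [ 0.44949576 -0.34063196  0.097     ]
B knob [ 0.45206727 -0.34223209  0.13      ]
```

```bash
python3 - <<'E'
from h import *
s=load("scene0");c=s["color"][:,:,::-1]
cv2.imwrite("pics/sB.png",cv2.resize(c[250:370,150:270],None,fx=5,fy=5,interpolation=cv2.INTER_CUBIC))
# residual pixel check
for n,p in dict(A=(0.66,-.345),B=(.5,-.36)).items(): print(n,proj(s,(*p,.13)))
E
```

```text
A [235.59875668 347.45470222]
B [180.37934811 293.82392949]
```

View pics/sB.png

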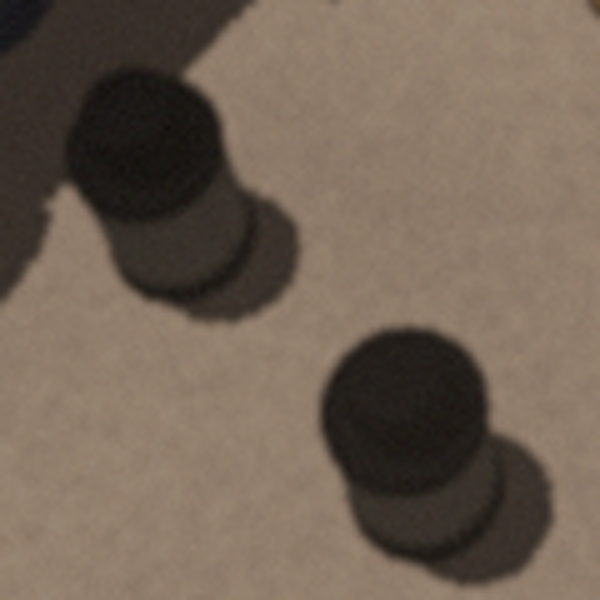

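```bash
cat >> h.py <<'E'
import json
def plan(x,y,z,yaw,N,f,start=None):
    """rows from present measured pose to target, tool down; yaw in deg"""
    from rig import r
    o=r.get_obs(); p=np.array(o["position"]) if start is None else np.array(start[:3]); a=np.degrees(o["tool_rot"][2]) if start is None else start[3]
    tgt=np.array([x,y,z]); rows=[]; a0=a;p0=p.copy()
    for i in range(N):
        pt=p0+(tgt-p0)*(i+1)/N; at=a0+(yaw-a0)*(i+1)/N
        d=pt-p; c,s=np.cos(np.radians(a)),np.sin(np.radians(a))
        ex=np.array([c,s,0]);ey=np.array([s,-c,0]);ez=np.array([0,0,-1.])
        tr=[int(round(1000*d@e)) for e in (ex,ey,ez)]; tz=round(-(at-a),1)
        rows.append({"delta_rot":[0,0,tz],"travel":tr,"fingers":f})
        p=p+(tr[0]*ex+tr[1]*ey+tr[2]*ez)/1000; a-=tz
    print(json.dumps(rows)); print(p,a)
    return p,a
E
python3 - <<'E'
from h import *
plan(.559,.283,.215,154,16,150,(.27,-.591,.229,24.51))
E
```

```text
[{"delta_rot": [0, 0, -8.1], "travel": [39, -42, 1], "fingers": 150}, {"delta_rot": [0, 0, -8.1], "travel": [45, -36, 1], "fingers": 150}, {"delta_rot": [0, 0, -8.1], "travel": [49, -30, 1], "fingers": 150}, {"delta_rot": [0, 0, -8.1], "travel": [53, -22, 1], "fingers": 150}, {"delta_rot": [0, 0, -8.1], "travel": [56, -15, 0], "fingers": 150}, {"delta_rot": [0, 0, -8.1], "travel": [57, -7, 1], "fingers": 150}, {"delta_rot": [0, 0, -8.1], "travel": [58, 2, 1], "fingers": 150}, {"delta_rot": [0, 0, -8.0], "travel": [56, 9, 1], "fingers": 150}, {"delta_rot": [0, 0, -8.1], "travel": [55, 17, 1], "fingers": 150}, {"delta_rot": [0, 0, -8.1], "travel": [52, 25, 1], "fingers": 150}, {"delta_rot": [0, 0, -8.1], "travel": [48, 32, 1], "fingers": 150}, {"delta_rot": [0, 0, -8.1], "travel": [43, 39, 1], "fingers": 150}, {"delta_rot": [0, 0, -8.1], "travel": [37, 43, 0], "fingers": 150}, {"delta_rot": [0, 0, -8.1], "travel": [30, 49, 1], "fingers": 150}, {"delta_rot": [0, 0, -8.1], "travel": [24, 53, 1], "fingers": 150}, {"delta_rot": [0, 0, -8.1], "travel": [15, 55, 1], "fingers": 150}]
[0.55906337 0.28271553 0.215     ] 154.00999999999996
```

Emit:
{"op": "carry_out", "data": {
  "commands": [
    {"delta_rot":[0,0,-8.1],"travel":[39,-42,1],"fingers":150},
    {"delta_rot":[0,0,-8.1],"travel":[45,-36,1],"fingers":150},
    {"delta_rot":[0,0,-8.1],"travel":[49,-30,1],"fingers":150},
    {"delta_rot":[0,0,-8.1],"travel":[53,-22,1],"fingers":150},
    {"delta_rot":[0,0,-8.1],"travel":[56,-15,0],"fingers":150},
    {"delta_rot":[0,0,-8.1],"travel":[57,-7,1],"fingers":150},
    {"delta_rot":[0,0,-8.1],"travel":[58,2,1],"fingers":150},
    {"delta_rot":[0,0,-8.0],"travel":[56,9,1],"fingers":150},
    {"delta_rot":[0,0,-8.1],"travel":[55,17,1],"fingers":150},
    {"delta_rot":[0,0,-8.1],"travel":[52,25,1],"fingers":150},
    {"delta_rot":[0,0,-8.1],"travel":[48,32,1],"fingers":150},
    {"delta_rot":[0,0,-8.1],"travel":[43,39,1],"fingers":150}
  ],
  "grip_force": 10
}}

```text
time: 1.65
position: [0.4869, 0.0665, 0.2176]
tool_rot: [3.141, 0.0, 2.127]
wrist_force: [0.9, -0.2, -0.4]
finger_gap: 0.0389
```

Emit:
{"op": "carry_out", "data": {
  "commands": [
    {"delta_rot":[0,0,-8.1],"travel":[37,43,0],"fingers":150},
    {"delta_rot":[0,0,-8.1],"travel":[30,49,1],"fingers":150},
    {"delta_rot":[0,0,-8.1],"travel":[24,53,1],"fingers":150},
    {"delta_rot":[0,0,-8.1],"travel":[15,55,1],"fingers":150},
    {"delta_rot":[0,0,0],"travel":[0,0,0],"fingers":150},
    {"delta_rot":[0,0,0],"travel":[0,0,0],"fingers":150}
  ]
}}

```text
time: 2.4
position: [0.5583, 0.282, 0.214]
tool_rot: [-3.14, -0.001, 2.688]
wrist_force: [0.9, -0.2, 0.4]
finger_gap: 0.0391
```

```bash
cat >> h.py <<'E'
def snap(n,name):
    from rig import r
    s=r.snapshot(n); cv2.imwrite(f"pics/{name}.png",s["color"][:,:,::-1]); np.savez(f"pics/{name}.npz",**s); return s
def st():
    from rig import r
    o=r.get_obs(); print(round(o["time"],2),np.round(o["position"],4),np.round(np.degrees(o["tool_rot"]),2),"F",np.round(o["wrist_force"],2),"gap",round(o["finger_gap"],4),"q",np.round(o["qpos"],2))
E
python3 - <<'E'
from h import *
snap("wrist","w1"); st()
E
```

```text
2.45 [0.5583 0.2815 0.2143] [-1.7995e+02 -2.0000e-02  1.5395e+02] F [-0.02 -0.06  1.  ] gap 0.0392 q [ 0.38  0.08  1.72 -0.    1.34 -0.73]
```

View pics/w1.png

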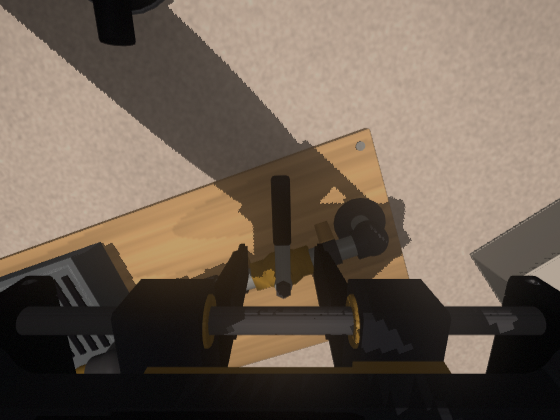

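The wrist view shows the black sleeve from (281,177) to (283,245), with the pivot at about (284,290).

```bash
python3 - <<'E'
from h import *
w=load("w1")
a=plane(w,280.5,177,.1145);b=plane(w,283,245,.1145);c=plane(w,284.5,290,.115)
print(a,b,c,(a+b)/2,np.linalg.norm(a-b))
d=a-c;print(np.degrees(np.arctan2(d[1],d[0])),np.linalg.norm(d))
d=a-b;print(np.degrees(np.arctan2(d[1],d[0])))
g=(a+b)/2
for z in(.2143,.113): print(proj(w,(.5583,.2815,z)))
E
```

```text
[0.52853502 0.29775238 0.1145    ] [0.58392202 0.27314369 0.1145    ] [0.62461884 0.25491144 0.115     ] [0.55622852 0.28544804 0.1145    ] 0.06060781885236418
155.96931935860766 0.10520312264501558
156.04420735731549
[277.36257499 271.91415922]
[278.713778   215.60272866]
```

Emit:
{"op": "carry_out", "data": {
  "commands": [
    {"delta_rot":[0,0,-1],"travel":[2,2,35],"fingers":150},
    {"delta_rot":[0,0,0],"travel":[0,0,35],"fingers":150},
    {"delta_rot":[0,0,0],"travel":[0,0,35],"fingers":150},
    {"delta_rot":[0,0,0],"travel":[0,0,0],"fingers":150},
    {"delta_rot":[0,0,0],"travel":[0,0,0],"fingers":220},
    {"delta_rot":[0,0,0],"travel":[0,0,0],"fingers":220},
    {"delta_rot":[0,0,0],"travel":[0,0,0],"fingers":220},
    {"delta_rot":[0,0,0],"travel":[0,0,0],"fingers":220}
  ],
  "grip_force": 10
}}

```text
time: 3.45
position: [0.5586, 0.2846, 0.1116]
tool_rot: [3.141, 0.002, 2.705]
wrist_force: [-2.4, -4.0, 6.1]
finger_gap: 0.0162
```

```bash
python3 - <<'E'
from h import *
snap("wrist","w2"); st()
E
```

```text
3.5 [0.5585 0.2846 0.1116] [1.7999e+02 1.1000e-01 1.5499e+02] F [-1.42 -4.06  6.25] gap 0.0157 q [ 0.39  0.17  1.8  -0.    1.17 -0.75]
```

View pics/w2.png

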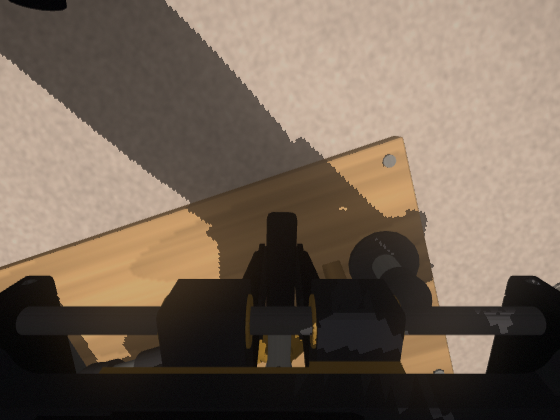

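Emit:
{"op": "carry_out", "data": {
  "commands": [
    {"delta_rot":[0,0,2.55],"travel":[-0.1,3.3,0],"fingers":220},
    {"delta_rot":[0,0,2.55],"travel":[-0.1,3.3,0],"fingers":220},
    {"delta_rot":[0,0,2.55],"travel":[-0.1,3.3,0],"fingers":220},
    {"delta_rot":[0,0,2.55],"travel":[-0.1,3.3,0],"fingers":220},
    {"delta_rot":[0,0,2.55],"travel":[-0.1,3.3,0],"fingers":220},
    {"delta_rot":[0,0,2.55],"travel":[-0.1,3.3,0],"fingers":220},
    {"delta_rot":[0,0,2.55],"travel":[-0.1,3.3,0],"fingers":220},
    {"delta_rot":[0,0,2.55],"travel":[-0.1,3.3,0],"fingers":220},
    {"delta_rot":[0,0,2.55],"travel":[-0.1,3.3,0],"fingers":220},
    {"delta_rot":[0,0,2.55],"travel":[-0.1,3.3,0],"fingers":220},
    {"delta_rot":[0,0,0],"travel":[0,0,0],"fingers":220},
    {"delta_rot":[0,0,0],"travel":[0,0,0],"fingers":220}
  ]
}}

```text
time: 5.0
position: [0.579, 0.3097, 0.1116]
tool_rot: [3.141, 0.003, 2.26]
wrist_force: [-1.2, -5.6, 6.7]
finger_gap: 0.0162
```

```bash
python3 - <<'E'
from h import *
st()
from rig import r
p=r.get_obs()["position"];d=p[:2]-[.6245,.252];print(np.degrees(np.arctan2(d[1],d[0])),np.linalg.norm(d))
E
```

```text
5.0 [0.579  0.3097 0.1116] [1.7998e+02 1.5000e-01 1.2948e+02] F [-1.21 -5.6   6.67] gap 0.0162 q [ 0.41  0.23  1.73 -0.    1.18 -0.28]
128.25760019751743 0.07349050372937384
```

Emit:
{"op": "carry_out", "data": {
  "commands": [
    {"delta_rot":[0,0,0],"travel":[0,0,0],"fingers":150},
    {"delta_rot":[0,0,0],"travel":[0,0,0],"fingers":150},
    {"delta_rot":[0,0,0],"travel":[0,0,0],"fingers":150},
    {"delta_rot":[0,0,0],"travel":[0,0,-35],"fingers":150},
    {"delta_rot":[0,0,0],"travel":[0,0,-35],"fingers":150},
    {"delta_rot":[0,0,0],"travel":[0,0,-40],"fingers":150},
    {"delta_rot":[0,0,0],"travel":[0,0,0],"fingers":150},
    {"delta_rot":[0,0,0],"travel":[0,0,0],"fingers":150}
  ]
}}

```text
time: 6.0
position: [0.5776, 0.3107, 0.2186]
tool_rot: [-3.141, -0.0, 2.261]
wrist_force: [-0.8, -0.5, -0.8]
finger_gap: 0.0392
```

```bash
python3 - <<'E'
from h import *
snap("wrist","w3"); s=snap("scene","s3"); st()
c=s["color"][:,:,::-1]
cv2.imwrite("pics/sC.png",cv2.resize(c[140:320,260:490],None,fx=3.3,fy=3.3,interpolation=cv2.INTER_CUBIC))
E
```

```text
6.1 [0.577  0.3104 0.2173] [-1.7980e+02 -6.0000e-02  1.2952e+02] F [ 0.45  0.12 -0.71] gap 0.0394 q [ 0.41  0.14  1.65  0.    1.35 -0.28]
```

View pics/w3.png

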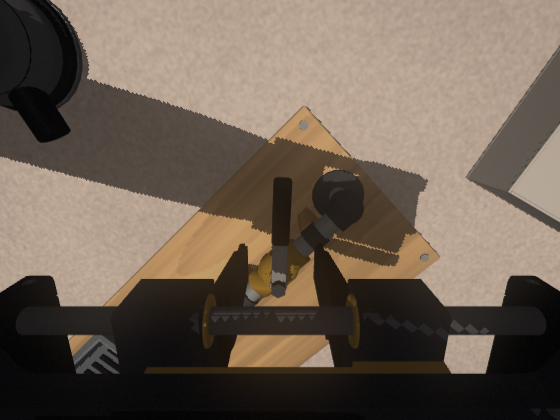

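View pics/sC.png

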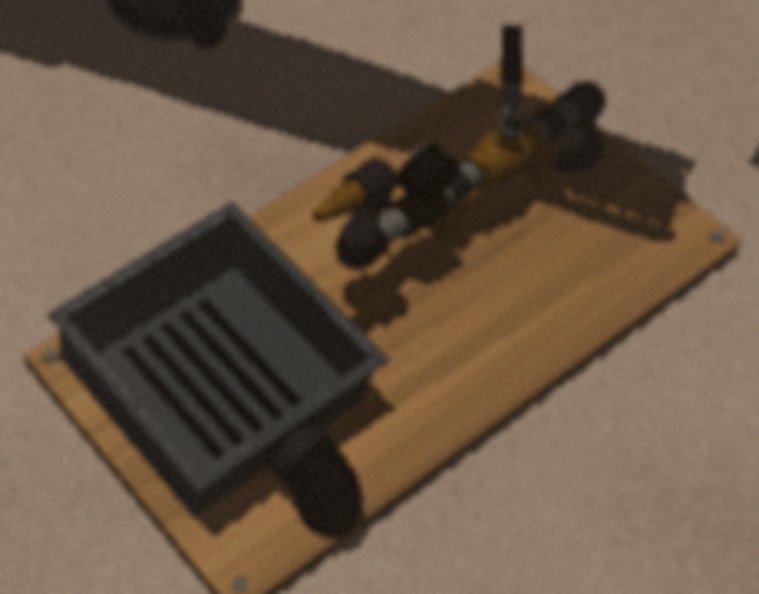

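The lever is released; the sleeve end is at (283,178), the pivot at (279,290), and the board corner at (305,107). I check the lever angle against the board edge.

```bash
python3 - <<'E'
from h import *
w=load("w3")
ang=lambda d:np.degrees(np.arctan2(d[1],d[0]))
a=plane(w,283,179,.1145);c=plane(w,279,290,.115)
print(a,c,ang(a-c))
e=plane(w,304.5,107,.018);f=plane(w,130,281,.018);g=plane(w,437,256,.018)
print(e,g,ang(f-e),ang(g-e))
s=load("s3");S=lambda x,y:(x/3.3+260-.35,y/3.3+140-.35)
a=plane(s,*S(512,28),.109);c=plane(s,*S(511,125),.115);print(a,c,ang(a-c))
E
```

```text
[0.5600676  0.33721657 0.1145    ] [0.624378   0.25364971 0.115     ] 127.58073854829661
[0.54047173 0.39809524 0.018     ] [0.78190308 0.36966454 0.018     ] -96.46276868716743 -6.716159117855172
[0.5604802  0.33688116 0.109     ] [0.62452376 0.24875211 0.115     ] 126.00598320413982
```

```bash
python3 - <<'E'
from h import *
plan(.451,-.3415,.25,60,12,50)
E
```

```text
[{"delta_rot": [0, 0, 5.8], "travel": [-35, -43, -3], "fingers": 50}, {"delta_rot": [0, 0, 5.8], "travel": [-40, -39, -2], "fingers": 50}, {"delta_rot": [0, 0, 5.8], "travel": [-43, -34, -3], "fingers": 50}, {"delta_rot": [0, 0, 5.8], "travel": [-46, -31, -3], "fingers": 50}, {"delta_rot": [0, 0, 5.8], "travel": [-49, -25, -3], "fingers": 50}, {"delta_rot": [0, 0, 5.8], "travel": [-52, -20, -2], "fingers": 50}, {"delta_rot": [0, 0, 5.8], "travel": [-53, -15, -3], "fingers": 50}, {"delta_rot": [0, 0, 5.7], "travel": [-54, -10, -3], "fingers": 50}, {"delta_rot": [0, 0, 5.8], "travel": [-56, -4, -3], "fingers": 50}, {"delta_rot": [0, 0, 5.8], "travel": [-55, 2, -2], "fingers": 50}, {"delta_rot": [0, 0, 5.8], "travel": [-55, 7, -3], "fingers": 50}, {"delta_rot": [0, 0, 5.8], "travel": [-54, 13, -3], "fingers": 50}]
[ 0.45097629 -0.34202901  0.25026499] 60.01618954345642
```

Emit:
{"op": "carry_out", "data": {
  "commands": [
    {"delta_rot":[0,0,5.8],"travel":[-35,-43,-3],"fingers":150},
    {"delta_rot":[0,0,5.8],"travel":[-40,-39,-2],"fingers":50},
    {"delta_rot":[0,0,5.8],"travel":[-43,-34,-3],"fingers":50},
    {"delta_rot":[0,0,5.8],"travel":[-46,-31,-3],"fingers":50},
    {"delta_rot":[0,0,5.8],"travel":[-49,-25,-3],"fingers":50},
    {"delta_rot":[0,0,5.8],"travel":[-52,-20,-2],"fingers":50},
    {"delta_rot":[0,0,5.8],"travel":[-53,-15,-3],"fingers":50},
    {"delta_rot":[0,0,5.7],"travel":[-54,-10,-3],"fingers":50},
    {"delta_rot":[0,0,5.8],"travel":[-56,-4,-3],"fingers":50},
    {"delta_rot":[0,0,5.8],"travel":[-55,2,-2],"fingers":50},
    {"delta_rot":[0,0,5.8],"travel":[-55,7,-3],"fingers":50},
    {"delta_rot":[0,0,5.8],"travel":[-54,13,-3],"fingers":50}
  ]
}}

```text
time: 7.6
position: [0.4508, -0.3429, 0.2509]
tool_rot: [-3.139, -0.001, 1.044]
wrist_force: [-0.2, 0.0, 1.2]
finger_gap: 0.0762
```

Emit:
{"op": "carry_out", "data": {
  "commands": [
    {"delta_rot":[0,0,0],"travel":[0,0,0],"fingers":50},
    {"delta_rot":[0,0,0],"travel":[0,0,0],"fingers":50},
    {"delta_rot":[0,0,0],"travel":[0,0,0],"fingers":50}
  ]
}}

```text
time: 7.98
position: [0.4521, -0.3403, 0.2519]
tool_rot: [-3.14, -0.001, 1.049]
wrist_force: [-0.0, 0.0, 0.0]
finger_gap: 0.0764
```

```bash
python3 - <<'E'
from h import *
st();snap("wrist","w4");st();t=snap("top","t4");st()
c=t["color"][:,:,::-1]
cv2.imwrite("pics/tC.png",cv2.resize(c[95:295,120:420],None,fx=2.6,fy=2.6,interpolation=cv2.INTER_CUBIC))
E
```

```text
7.97 [ 0.4521 -0.3403  0.2519] [-1.7993e+02 -3.0000e-02  6.0120e+01] F [-0.    0.02  0.04] gap 0.0764 q [-0.74 -0.07  1.81  0.    1.4  -0.22]
8.03 [ 0.4522 -0.3403  0.2522] [-1.7996e+02 -2.0000e-02  6.0130e+01] F [ 0.22 -0.35  0.64] gap 0.0759 q [-0.74 -0.07  1.81  0.    1.4  -0.22]
8.07 [ 0.4523 -0.3404  0.2524] [-1.7998e+02 -1.0000e-02  6.0130e+01] F [ 0.58 -0.25  0.16] gap 0.0763 q [-0.74 -0.07  1.81  0.    1.4  -0.22]
```

View pics/w4.png

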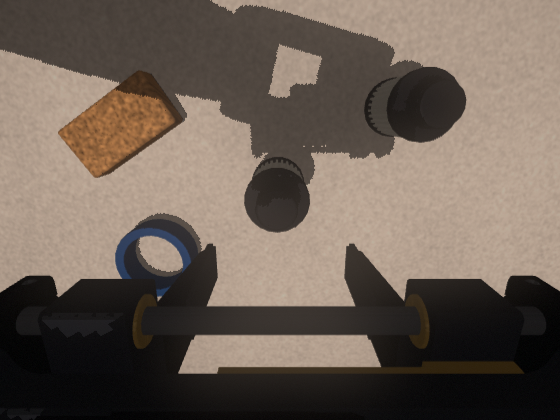

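View pics/tC.png

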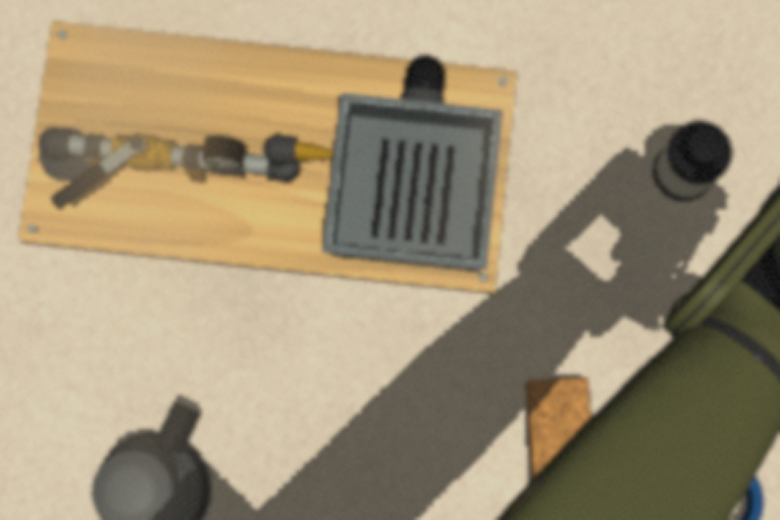

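```bash
python3 - <<'E'
from h import *
w=load("w4");t=load("t4")
print("B",plane(w,277,197,.097),"A",plane(w,427,104,.097)); print(proj(w,(.451,-.3415,.097)),proj(w,(.451,-.3415,.13)),proj(w,(.617,-.331,.097)))
c=w["color"][:,:,::-1]
cv2.imwrite("pics/w4c.png",cv2.resize(c[50:250,230:480],None,fx=3,fy=3,interpolation=cv2.INTER_CUBIC))
c=t["color"][:,:,::-1]
cv2.imwrite("pics/t4c.png",cv2.resize(c[130:190,125:260],None,fx=5.8,fy=5.8,interpolation=cv2.INTER_CUBIC))
E
```

```text
B [ 0.45137595 -0.33488567  0.097     ] A [ 0.61819302 -0.32713304  0.097     ]
[279.91495518 202.59091923] [279.79913595 212.1424087 ] [427.37658464 108.43429167]
```

View pics/w4c.png

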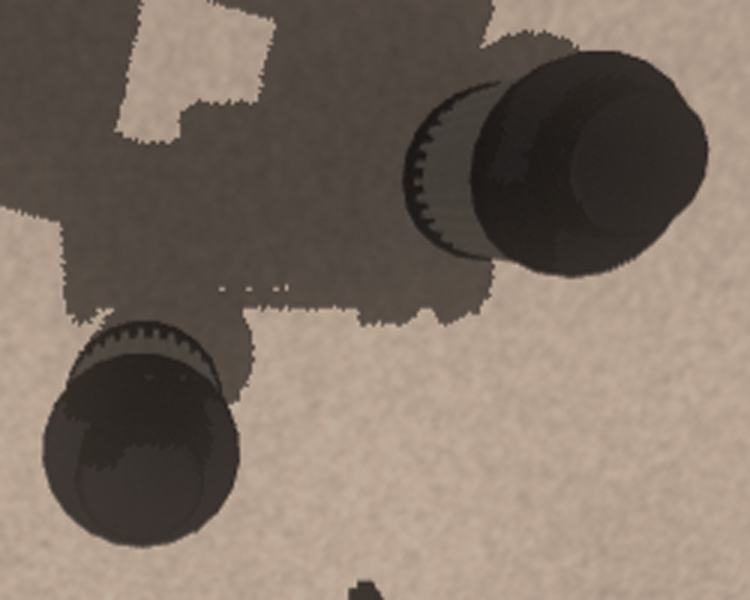

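View pics/t4c.png

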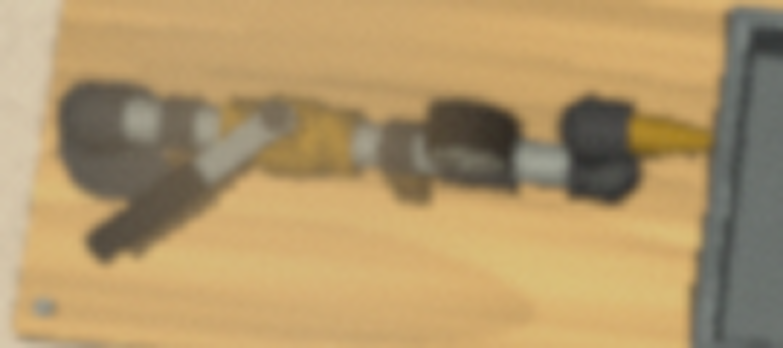

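```bash
python3 - <<'E'
from h import *
w=load("w4");t=load("t4")
for uv,z in [((277,200),.097),((277,210),.13)]: print(plane(w,*uv,z))
A=lambda x,y:(x/5.8+125-.41,y/5.8+130-.41)
a=plane(t,*A(97,246),.1145);c=plane(t,*A(277,115),.115);d=a-c;print(a,c,180-np.degrees(np.arctan2(d[1],d[0]))-6.4)
E
```

```text
[ 0.44978633 -0.33762792  0.097     ]
[ 0.4497921  -0.33841378  0.13      ]
[0.56325677 0.33112396 0.1145    ] [0.62412864 0.25101551 0.115     ] 46.369951707363136
```

Emit:
{"op": "carry_out", "data": {
  "commands": [
    {"delta_rot":[0,0,0],"travel":[0,-2,45],"fingers":50},
    {"delta_rot":[0,0,0],"travel":[0,0,45],"fingers":50},
    {"delta_rot":[0,0,0],"travel":[0,0,40],"fingers":50},
    {"delta_rot":[0,0,0],"travel":[0,0,6],"fingers":50},
    {"delta_rot":[0,0,0],"travel":[0,0,0],"fingers":50},
    {"delta_rot":[0,0,0],"travel":[0,0,0],"fingers":100},
    {"delta_rot":[0,0,0],"travel":[0,0,0],"fingers":130},
    {"delta_rot":[0,0,0],"travel":[0,0,0],"fingers":180},
    {"delta_rot":[0,0,0],"travel":[0,0,0],"fingers":180},
    {"delta_rot":[0,0,0],"travel":[0,0,0],"fingers":180}
  ],
  "grip_force": 20
}}

```text
time: 9.32
position: [0.4501, -0.3407, 0.1168]
tool_rot: [3.142, 0.0, 1.047]
wrist_force: [-0.8, -0.0, 1.3]
finger_gap: 0.0399
```

```bash
python3 - <<'E'
from h import *
st()
E
```

```text
9.32 [ 0.4501 -0.3407  0.1168] [180.     0.    60.01] F [-0.85 -0.05  1.27] gap 0.0399 q [-0.74  0.03  1.94 -0.    1.17 -0.22]
```

Emit:
{"op": "carry_out", "data": {
  "commands": [
    {"delta_rot":[0,0,0],"travel":[0,0,-10],"fingers":180},
    {"delta_rot":[0,0,0],"travel":[0,0,-20],"fingers":180},
    {"delta_rot":[0,0,0],"travel":[0,0,-20],"fingers":180},
    {"delta_rot":[0,0,0],"travel":[0,0,-10],"fingers":180},
    {"delta_rot":[0,0,0],"travel":[0,0,0],"fingers":180},
    {"delta_rot":[0,0,0],"travel":[0,0,0],"fingers":180},
    {"delta_rot":[0,0,0],"travel":[0,0,0],"fingers":180},
    {"delta_rot":[0,0,0],"travel":[0,0,0],"fingers":180}
  ]
}}

```text
time: 10.32
position: [0.4499, -0.3404, 0.1759]
tool_rot: [-3.14, -0.0, 1.047]
wrist_force: [-0.6, -0.2, -1.8]
finger_gap: 0.0397
```

```bash
python3 - <<'E'
from h import *
from rig import r
F=[];Q=[]
for i in range(14):
    o=r.get_obs();F.append(o["wrist_force"]);Q.append(o["tau"]);s=r.snapshot("scene")
print(np.round(F,2));print(np.mean(F,0),np.std(F,0)/14**.5);print(np.mean(Q,0)); st()
cv2.imwrite("pics/s5.png",s["color"][:,:,::-1])
E
```

```text
[[-0.62 -0.16 -1.84]
 [ 0.24 -0.34 -2.07]
 [ 0.08 -0.23 -1.86]
 [ 0.65 -0.27 -1.71]
 [-0.32 -0.02 -1.98]
 [ 0.31  0.12 -2.13]
 [ 0.38 -0.09 -1.67]
 [-0.2   0.03 -1.72]
 [-0.46  0.5  -1.28]
 [-0.61  0.21 -1.03]
 [-0.46 -0.18 -1.08]
 [ 0.29 -0.06 -0.82]
 [-0.54  0.44 -1.66]
 [ 0.35 -0.26 -1.5 ]]
[-0.06389347 -0.02288302 -1.59593873] [0.11251668 0.06719158 0.10440902]
[-2.10445861e-04 -3.45028304e+01 -3.56948222e+01  6.85465670e-02
  5.69904601e-02 -4.23905942e-05]
11.03 [ 0.4502 -0.3407  0.1767] [180.    -0.    60.01] F [-0.72  0.39 -2.44] gap 0.0398 q [-0.74 -0.03  1.89  0.    1.27 -0.22]
```

View pics/s5.png

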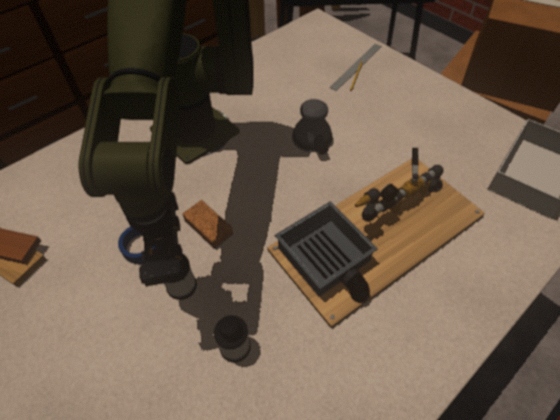

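The nearer canister B weighs about 1.6 to 1.9 N, so it is probably the lighter one. I put it back and weigh A.

Emit:
{"op": "carry_out", "data": {
  "commands": [
    {"delta_rot":[0,0,0],"travel":[0,0,20],"fingers":180},
    {"delta_rot":[0,0,0],"travel":[0,0,20],"fingers":180},
    {"delta_rot":[0,0,0],"travel":[0,0,12],"fingers":180},
    {"delta_rot":[0,0,0],"travel":[0,0,5],"fingers":180},
    {"delta_rot":[0,0,0],"travel":[0,0,3],"fingers":180},
    {"delta_rot":[0,0,0],"travel":[0,0,0],"fingers":180},
    {"delta_rot":[0,0,0],"travel":[0,0,0],"fingers":180}
  ]
}}

```text
time: 11.9
position: [0.4505, -0.341, 0.1172]
tool_rot: [3.14, 0.0, 1.047]
wrist_force: [-0.1, -0.5, -1.9]
finger_gap: 0.04
```

```bash
python3 - <<'E'
from h import *
st()
E
```

```text
11.9 [ 0.4505 -0.341   0.1172] [1.7992e+02 1.0000e-02 6.0010e+01] F [-0.09 -0.48 -1.9 ] gap 0.04 q [-0.74  0.03  1.94  0.    1.17 -0.22]
```

Emit:
{"op": "carry_out", "data": {
  "commands": [
    {"delta_rot":[0,0,0],"travel":[0,0,0.8],"fingers":180},
    {"delta_rot":[0,0,0],"travel":[0,0,0],"fingers":180},
    {"delta_rot":[0,0,0],"travel":[0,0,0],"fingers":180}
  ]
}}

```text
time: 12.28
position: [0.4505, -0.341, 0.1167]
tool_rot: [3.14, 0.0, 1.047]
wrist_force: [-1.1, 0.4, 5.6]
finger_gap: 0.0395
```

Emit:
{"op": "carry_out", "data": {
  "commands": [
    {"delta_rot":[0,0,0],"travel":[0,0,0],"fingers":130},
    {"delta_rot":[0,0,0],"travel":[0,0,0],"fingers":50},
    {"delta_rot":[0,0,0],"travel":[0,0,0],"fingers":50},
    {"delta_rot":[0,0,0],"travel":[0,0,0],"fingers":50},
    {"delta_rot":[0,0,0],"travel":[0,0,-45],"fingers":50},
    {"delta_rot":[0,0,0],"travel":[0,0,-45],"fingers":50},
    {"delta_rot":[0,0,0],"travel":[0,0,-40],"fingers":50},
    {"delta_rot":[0,0,0],"travel":[0,0,0],"fingers":50},
    {"delta_rot":[0,0,0],"travel":[0,0,0],"fingers":50}
  ]
}}

```text
time: 13.4
position: [0.4499, -0.3404, 0.2449]
tool_rot: [-3.14, -0.0, 1.047]
wrist_force: [-0.2, -1.2, -0.7]
finger_gap: 0.0765
```

```bash
python3 - <<'E'
from h import *
from rig import r
st();snap("wrist","w6");F=[]
for i in range(8):
    r.snapshot("wrist");F.append(r.get_obs()["wrist_force"])
print(np.mean(F,0)); plan(.617,-.3295,.25,66,4,50)
w=load("w6");print(proj(w,(.4505,-.341,.097)),proj(w,(.617,-.3295,.097)))
E
```

```text
13.4 [ 0.4499 -0.3404  0.2449] [-1.7993e+02 -2.0000e-02  6.0010e+01] F [-0.21 -1.18 -0.65] gap 0.0765 q [-0.74 -0.07  1.83  0.    1.39 -0.22]
[-0.05628671 -0.39011263 -0.03447898]
[{"delta_rot": [0, 0, -1.5], "travel": [23, 35, -1], "fingers": 50}, {"delta_rot": [0, 0, -1.5], "travel": [23, 35, -1], "fingers": 50}, {"delta_rot": [0, 0, -1.5], "travel": [21, 36, -1], "fingers": 50}, {"delta_rot": [0, 0, -1.5], "travel": [20, 37, -2], "fingers": 50}]
[ 0.61720902 -0.33013236  0.2503496 ] 66.01062090587206
[281.08281611 203.07727355] [432.27616371 105.02813793]
```

View pics/w6.png

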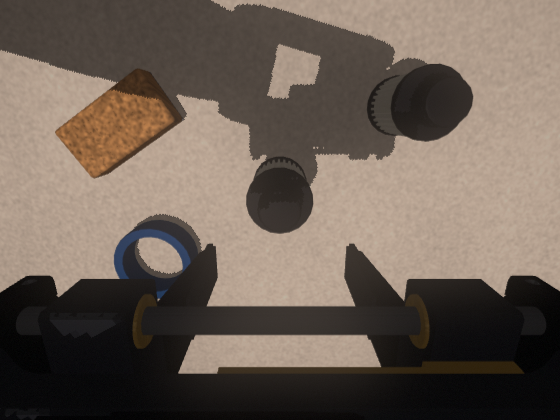

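Emit:
{"op": "carry_out", "data": {
  "commands": [
    {"delta_rot":[0,0,-1.5],"travel":[23,35,-1],"fingers":50},
    {"delta_rot":[0,0,-1.5],"travel":[23,35,-1],"fingers":50},
    {"delta_rot":[0,0,-1.5],"travel":[21,36,-1],"fingers":50},
    {"delta_rot":[0,0,-1.5],"travel":[20,37,-2],"fingers":50},
    {"delta_rot":[0,0,0],"travel":[0,0,0],"fingers":50},
    {"delta_rot":[0,0,0],"travel":[0,0,0],"fingers":50}
  ]
}}

```text
time: 14.6
position: [0.6169, -0.3302, 0.2504]
tool_rot: [-3.14, 0.0, 1.152]
wrist_force: [-0.1, -0.1, -0.6]
finger_gap: 0.0766
```

```bash
python3 - <<'E'
from h import *
w=snap("wrist","w7");st()
print(proj(w,(.617,-.3295,.097)),proj(w,(.617,-.3295,.13)))
c=w["color"][:,:,::-1]
cv2.imwrite("pics/w7c.png",cv2.resize(c[130:250,200:360],None,fx=4,fy=4,interpolation=cv2.INTER_CUBIC))
E
```

```text
14.65 [ 0.6166 -0.3303  0.2506] [-1.7996e+02  1.0000e-02  6.5990e+01] F [-0.74  0.79  1.07] gap 0.0764 q [-0.57  0.22  1.51 -0.    1.42 -0.15]
[279.91634928 200.64709892] [279.80285988 210.08189435]
```

View pics/w7c.png

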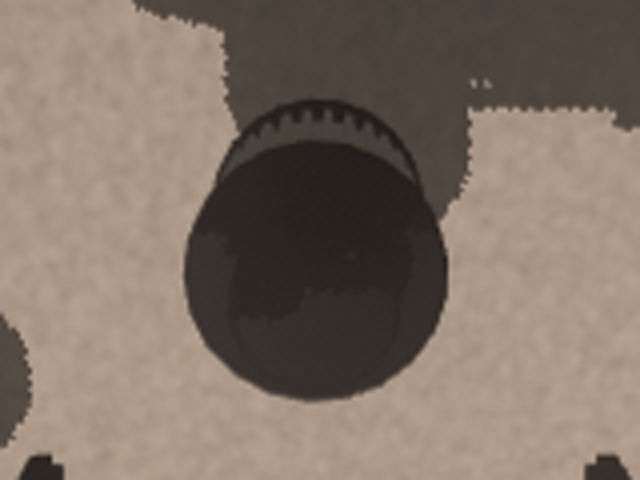

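Emit:
{"op": "carry_out", "data": {
  "commands": [
    {"delta_rot":[0,0,0],"travel":[1,0,45],"fingers":50},
    {"delta_rot":[0,0,0],"travel":[0,0,45],"fingers":50},
    {"delta_rot":[0,0,0],"travel":[0,0,38],"fingers":50},
    {"delta_rot":[0,0,0],"travel":[0,0,6],"fingers":50},
    {"delta_rot":[0,0,0],"travel":[0,0,0],"fingers":50},
    {"delta_rot":[0,0,0],"travel":[0,0,0],"fingers":100},
    {"delta_rot":[0,0,0],"travel":[0,0,0],"fingers":130},
    {"delta_rot":[0,0,0],"travel":[0,0,0],"fingers":180},
    {"delta_rot":[0,0,0],"travel":[0,0,0],"fingers":180},
    {"delta_rot":[0,0,0],"travel":[0,0,0],"fingers":180}
  ],
  "grip_force": 25
}}

```text
time: 15.9
position: [0.6176, -0.3292, 0.117]
tool_rot: [-3.141, 0.0, 1.152]
wrist_force: [-2.0, 0.8, 1.6]
finger_gap: 0.0397
```

```bash
python3 - <<'E'
from h import *
st()
E
```

```text
15.9 [ 0.6176 -0.3292  0.117 ] [-179.97    0.     66.02] F [-2.02  0.75  1.64] gap 0.0397 q [-0.57  0.32  1.62 -0.    1.21 -0.15]
```

Emit:
{"op": "carry_out", "data": {
  "commands": [
    {"delta_rot":[0,0,0],"travel":[0,0,-10],"fingers":180},
    {"delta_rot":[0,0,0],"travel":[0,0,-20],"fingers":180},
    {"delta_rot":[0,0,0],"travel":[0,0,-30],"fingers":180},
    {"delta_rot":[0,0,0],"travel":[0,0,-30],"fingers":180},
    {"delta_rot":[0,0,0],"travel":[0,0,-20],"fingers":180},
    {"delta_rot":[0,0,0],"travel":[0,0,0],"fingers":180},
    {"delta_rot":[0,0,0],"travel":[0,0,0],"fingers":180},
    {"delta_rot":[0,0,0],"travel":[0,0,0],"fingers":180}
  ]
}}

```text
time: 16.9
position: [0.6169, -0.3288, 0.2246]
tool_rot: [-3.138, -0.001, 1.152]
wrist_force: [-0.0, -0.2, -3.6]
finger_gap: 0.0397
```

```bash
python3 - <<'E'
from h import *
from rig import r
F=[]
for i in range(12):
    F.append(r.get_obs()["wrist_force"]);s=r.snapshot("top")
print(np.mean(F,0),np.std(F,0)/12**.5); st()
np.savez("pics/t8.npz",**s);c=s["color"][:,:,::-1]
cv2.imwrite("pics/t8.png",c)
tip=np.array([.6018,.0483]);th=-.1113
tgt=tip+(-.064)*np.array([-np.sin(th),np.cos(th)]);print(tgt)
plan(tgt[0],tgt[1],.223,88,8,180)
E
```

```text
[-0.14464976 -0.03263208 -3.19916402] [0.11381359 0.13377059 0.12806475]
17.5 [ 0.6178 -0.3294  0.2269] [179.99   0.    66.01] F [ 0.37 -0.3  -3.58] gap 0.0394 q [-0.57  0.23  1.53 -0.    1.38 -0.15]
[ 0.5946915 -0.015304 ]
[{"delta_rot": [0, 0, -2.7], "travel": [35, -19, 0], "fingers": 180}, {"delta_rot": [0, 0, -2.8], "travel": [35, -17, 1], "fingers": 180}, {"delta_rot": [0, 0, -2.7], "travel": [37, -15, 0], "fingers": 180}, {"delta_rot": [0, 0, -2.8], "travel": [36, -13, 1], "fingers": 180}, {"delta_rot": [0, 0, -2.7], "travel": [38, -12, 0], "fingers": 180}, {"delta_rot": [0, 0, -2.8], "travel": [38, -10, 1], "fingers": 180}, {"delta_rot": [0, 0, -2.7], "travel": [39, -8, 0], "fingers": 180}, {"delta_rot": [0, 0, -2.8], "travel": [39, -6, 1], "fingers": 180}]
[ 0.59451338 -0.01487721  0.22294128] 88.01035707810139
```

View pics/t8.png

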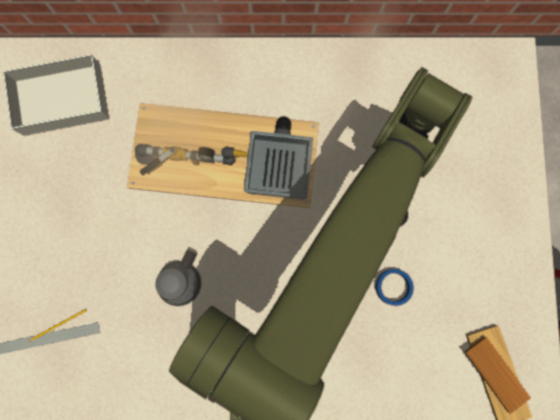

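A weighs 3.2 N, so it is the heavier one. I carry it to the nozzle.

Emit:
{"op": "carry_out", "data": {
  "commands": [
    {"delta_rot":[0,0,-2.7],"travel":[35,-19,0],"fingers":180},
    {"delta_rot":[0,0,-2.8],"travel":[35,-17,1],"fingers":180},
    {"delta_rot":[0,0,-2.7],"travel":[37,-15,0],"fingers":180},
    {"delta_rot":[0,0,-2.8],"travel":[36,-13,1],"fingers":180},
    {"delta_rot":[0,0,-2.7],"travel":[38,-12,0],"fingers":180},
    {"delta_rot":[0,0,-2.8],"travel":[38,-10,1],"fingers":180},
    {"delta_rot":[0,0,-2.7],"travel":[39,-8,0],"fingers":180},
    {"delta_rot":[0,0,-2.8],"travel":[20,-3,1],"fingers":180},
    {"delta_rot":[0,0,0],"travel":[19,-3,0],"fingers":180},
    {"delta_rot":[0,0,0],"travel":[0,0,0],"fingers":180},
    {"delta_rot":[0,0,0],"travel":[0,0,0],"fingers":180},
    {"delta_rot":[0,0,0],"travel":[0,0,0],"fingers":180}
  ]
}}

```text
time: 19.0
position: [0.5937, -0.0159, 0.2228]
tool_rot: [-3.142, 0.0, 1.535]
wrist_force: [-0.3, -0.0, -3.5]
finger_gap: 0.0397
```

```bash
python3 - <<'E'
from h import *
st();s=snap("scene","s9");t=snap("top","t9");snap("wrist","w9");st()
c=s["color"][:,:,::-1]
cv2.imwrite("pics/s9c.png",cv2.resize(c[150:370,150:450],None,fx=2.6,fy=2.6,interpolation=cv2.INTER_CUBIC))
E
```

```text
19.0 [ 0.5937 -0.0159  0.2228] [-1.800e+02  2.000e-02  8.794e+01] F [-0.33 -0.01 -3.53] gap 0.0397 q [-0.12  0.    1.78 -0.    1.35 -0.08]
19.15 [ 0.5936 -0.0156  0.2228] [-1.800e+02  1.000e-02  8.795e+01] F [ 0.69  0.53 -3.1 ] gap 0.0393 q [-0.12  0.    1.79 -0.    1.35 -0.08]
```

View pics/s9c.png

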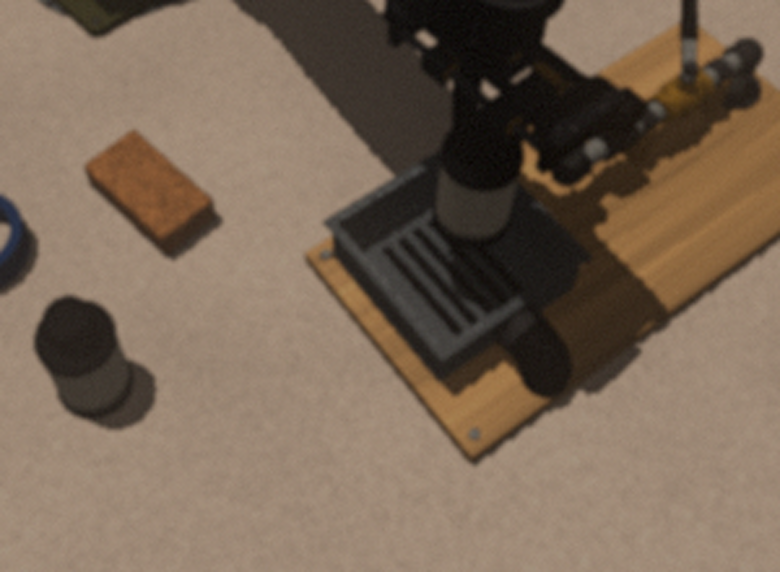

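View pics/t9.png

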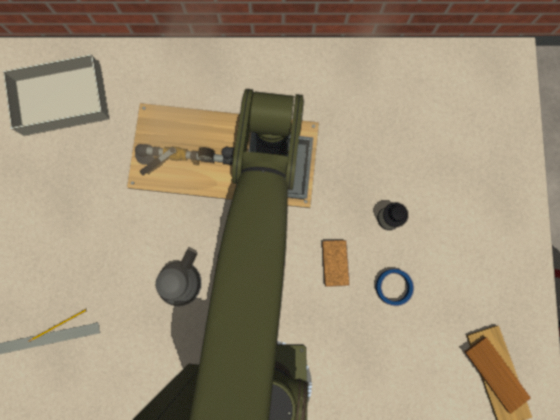

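View pics/w9.png

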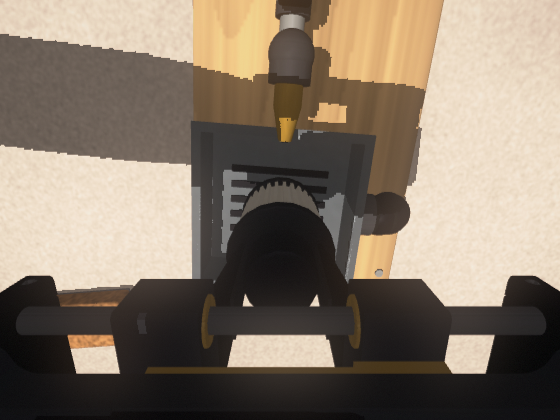

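The wrist view shows the brass tip at (286,141), just ahead of the held canister at about (281,200). I check the offset.

```bash
python3 - <<'E'
from h import *
w=load("w9");th=-.1113
ex=np.array([np.cos(th),np.sin(th)]);ey=np.array([-np.sin(th),np.cos(th)])
for z in (.155,.162):
    p=plane(w,286.5,141,z);d=np.array([.5936,-.0156])-p[:2];print(p,d@ex,d@ey)
d=np.array([.5936,-.0156])-[.6018,.0483];print("from board",d@ex,d@ey)
n=plane(w,293,20,.155);m=plane(w,286.5,141,.155);d=n-m;print(np.degrees(np.arctan2(d[1],d[0])))
t=load("t9");print(plane(t,397,213,.13))
E
```

```text
[0.60132401 0.05081473 0.155     ] -0.00029950701431355665 -0.06686170023173404
[0.60121742 0.05138008 0.162     ] -0.00013078557276039973 -0.0674117121953711
from board -0.0010518674740040666 -0.06441539858463294
85.09063398256214
[ 0.44999576 -0.33696255  0.13      ]
```

```bash
python3 - <<'E'
from h import *
from rig import r
st(); print(r.sign_off())
E
```

```text
19.15 [ 0.5936 -0.0156  0.2228] [-1.800e+02  1.000e-02  8.795e+01] F [ 0.69  0.53 -3.1 ] gap 0.0393 q [-0.12  0.    1.79 -0.    1.35 -0.08]
the job is handed in; nothing more can be done
None
```

The job was handed in at 19.2 s (limit 72 s); no verdict was reported, so what follows comes from my own checks.

- **Valve:** I turned the lever from about 18° to half open and let go. The pictures taken afterwards gave 46–47.5°, against a target of 45° ± 7°. The scene camera gave the highest figure.
- **Weighing:** The nearer canister weighed about 1.6 N and the farther one about 3.2 N, so the farther one is the full one. The force readings scatter by about 0.5 N, but the averages are clearly apart.
- **Lighter canister:** I set it back upright and let go of it within about 1 mm of where it stood, by the arm's position. The last top view put it about 4 mm off, which matches the camera offset I saw before. Setting it down pressed the bench with 5.6 N at most.
- **Heavier canister:** It is held upright by its knob over the hopper.
  - Its axis is 64–67 mm in front of the nozzle tip, so the paper is about 32–35 mm clear.
  - It sits within about 1 mm of the nozzle's line and about 1 mm of its height.
  - The wrist force still reads its weight of about 3.1 N, with no sign of other contact.
- **Bystanders:** The sander, tape roll and sanding block look unmoved in the last top view.

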